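Open the olive tub and set its price bar

TASK

Open the olive tub for serving: press down the orange tab on its clear cover until the cover is tipped up as far as it goes and stays there, keeping the robot off the clear pane itself. Also set the price: roll the six-sided wooden price bar on the dark slate until its green-marked flat faces straight up, and leave it lying on the slate. Leave the pit dish, the small jar and the spoon where they are.

Things in the scene. Friction and masses are not known exactly. Their poses are not given: they have to be found in the camera images.
- tub: fixed dark wooden tub of olives, 220 (x) x 170 (y) x 100 mm high; origin at the centre of its underside, z up. Its cover turns on a level axle along the tub's y at tub x = -125 mm, z = 108 mm, held by two steel ears (outer faces at y = +-83 mm, tops at z = 113 mm). The tab sticks out from the axle towards the tub's -x, the clear pane covers the tub towards +x. The tub may stand on the left or the right of the table, yawed up to 0.3 rad.
- cover (a joint): angle of the cover in rad: 0 shut (pane level), 0.9 at its stop, fully tipped up. Grows as the tab is pressed down and the pane rises. A stiff hinge: it stays where it is left; about 5 to 11 N on the tab, 70 mm from the axle, moves it.
- tab (a point): the point to press: on the top face of the orange tab, on its middle line, 70 mm from the axle. The tab is a flat plate 50 mm wide (along the tub's y), 5 mm thick, 90 mm long from the axle to its free end. With the cover at 0 it slopes up away from the axle at 0.45 rad; at 0.9 it slopes down at 0.45 rad, so this point sinks about 61 mm. Nothing lies under the tab.
- pane_mid (a point): middle of the clear pane of the cover, 125 mm from the axle; the pane, in a dark edge frame, is 225 (away from the axle) x 174 x 4 mm (frame 7 mm) and tips up with the cover. Not to be touched by the robot.
- slate: fixed dark slate 210 x 210 x 12 mm; origin at the centre of its underside, top face at z = 12 mm. On the other side of the table from the tub.
- price_bar: loose light wooden six-sided bar, 36 mm across flats, 56 mm long, 55 g, lying on the slate on one flat; origin at its centre, its x along its length. One flat has a green stripe (50 x 18 mm), the others a thin dark groove across. At the start the green flat is one roll (60 degrees) from facing up, on the body's -y side; any yaw. The flat ends can be gripped (56 mm).
- mark (a point): centre of the green-marked flat of the price bar, 18 mm from the bar's centre; the direction from the bar's centre to this point is the outward normal of the marked flat. Each end of the bar has a small green tick beside this flat.
- pit_dish: small loose terracotta dish, 52 mm across, 26 mm high, on a corner of the slate; origin at the centre of its underside. To be left alone.
- jar: small loose jar, 52 mm across, 52 mm high, standing between tub and slate, towards the far side; origin at the centre of its underside. To be left alone.
- spoon: loose wooden spoon lying crosswise near the robot; about 20 mm high at most. To be left alone.
There are look-alikes about, which are no part of the job. What is shaped like the price_bar but blue or yellow is not meant.

How it is judged:
By the outcome, as a careful person would: the job done as asked, in the order asked, and still so for the second after the job is handed in, with the robot touching nothing.
It also fails if it takes over 72 s, if anything falls off the work surface, if the arm or the gripper's body presses on something with over 40 N, if the wrist force passes 120 N, or if a joint passes its speed limit or range.

ROBOT

A 6-joint arm with a two-finger parallel gripper is mounted at the origin on the work surface. World frame = base frame: x ahead of the robot, y to its left, z up, the work surface at z = 0. Lengths are in m, angles in rad, forces in N, time in s.
With the tool pointing down it reaches from about 0.375 to 0.975 m from the base axis. Payload 3.8 kg.
Tool frame: the origin (TCP) lies on the centre line of the jaws, within the pads' length; the fingertips stand 14 mm ahead of it and the grasp point (between the pads) lies 5 mm behind it; x points along the fingers, y is the direction in which the jaws open and shut, and the axes are right-handed (so a half turn about x gives the same grasp; the last joint's range is limited). The gripper opens to 85 mm and grips with 20 to 120 N. Pads are 22 mm wide; open, the fingers measure 114 mm over their backs; the gripper's body (76 mm by 85 mm) begins 54 mm behind the grasp point. The pads swing forward as they close: fully open they stand 13 mm farther back than shut.
Start: joints at [-1.207, 0.264, 1.604, -0, 1.274, -0.037], TCP at [0.263, -0.622, 0.245] pointing down, gripper open.
Joint ranges: [-2.63, 2.63], [-0.94, 2.18], [0.31, 2.57], [-1.31, 4.45], [0, 2.66], [-2.55, 2.55]. Speed limits (rad/s): [2.57, 2.57, 3.14, 3.14, 3.14, 3.14].

INTERFACE

Orientations are given as a rotation vector (axis times angle).
In Python, from workcell import bot gives the robot as it stands.
- The arm moves only by the shell command python3 -m creep 'ROWS' [FORCE]. ROWS is JSON, a list of rows, each an object with "grip": the finger opening in cm, from 0 to 8.54; "dp": the shift along the tool's x, y, z in cm, a list of three; "rotation": the turn, a rotation vector about the tool's x, y, z in rad, a list of three. A call has 1 to 5 rows; each row is the pose to reach, as a shift and turn from the pose commanded when the call began, along the tool's axes at that moment; what a row does not reach only later rows make up. A row lasts 1/12 s, in which the tool goes at most 41.7 mm and 7.16 degrees, less where a joint would pass 70% of its speed; a pose out of reach is approached as far as the arm can. A call with a gripper value outside its range is refused whole. The fingers move at their own pace and stop on an object; FORCE is the grip in N (left out, the last holds). Time passes only in rows, so rows that repeat a pose let the fingers close. It gives the time, the measured TCP pose, the force and the opening at its end, in the units of the state.
- bot.read_state(): the state, without advancing time (a new reading comes with each control period).
- bot.read_camera(name): name is "scene" or "top"; returns (picture, depth): 400x640x3 uint8, red, green, blue; 400x640 float32, m along the optical axis (not along the pixel's ray), 0 where there is no reading.
- bot.get_calibration(name): a dict with "fx", "fy", "cx", "cy" (pixels), "rvec" (rotation vector, rad) and "tvec" (3), from world to camera coordinates, as OpenCV has them. Camera axes: x right, y down, z forward; pixel columns grow to the right and rows downward; lengths in m; the calibration is good to about 2 mm. A picture is of the moment at which its call begins. get_calibration takes no time and is no camera call.
- bot.finish_job(): hands the job in, once; it reports no verdict.
The state is a dict: "time": time; "q": joint angles; "joint_vel": joint speeds; "joint_torque": joint torques, N m; "tool_pos": TCP position; "tcp_rot": TCP orientation; "wrist_force": force on the tool from outside, world axes, zero at the start; "torque": the same for the moment, N m; "width": opening from 0.0 (shut) to 1.0 (fully open).
Only numpy, scipy, OpenCV 4.12 (cv2) and the standard library are available. Lean on these libraries where they do the work, as an engineer would, in place of code of your own. Each camera call takes 0.05 s, during which the arm holds its last target.

## Working session

There is one attempt and no reset: what is moved stays moved. The work goes in short steps, Python scripts to look and compute and a shell command to move; the robot and the scene stay as the last step left them, time stands still between calls to the robot, and variables do not carry over. Pictures are saved under pics/ and viewed, and the job is handed in when it is done.

```bash
ls; mkdir -p pics
python3 - <<'E'
from workcell import bot
import cv2,numpy as np
s=bot.read_state();print({k:np.round(v,3).tolist() for k,v in s.items()})
for n in("scene","top"):
    p,d=bot.read_camera(n);cv2.imwrite(f"pics/{n}0.png",p[:,:,::-1]);np.save(f"pics/{n}0d.npy",d);print(n,bot.get_calibration(n))
E
```

```text
pics
{'time': 0.0, 'q': [-1.207, 0.265, 1.605, 0.0, 1.274, -0.037], 'joint_vel': [-0.001, -0.0, -0.001, 0.002, 0.0, -0.001], 'joint_torque': [0.0, -51.51, -36.732, 0.0, 0.013, 0.0], 'tool_pos': [0.263, -0.621, 0.244], 'tcp_rot': [2.002, 0.409, -2.002], 'wrist_force': [0.261, 0.099, 0.479], 'torque': [-0.011, -0.0, 0.028], 'width': 0.999}
scene {'fx': 492.6724695747361, 'fy': 492.6724695747361, 'cx': 316.0701203815623, 'cy': 197.38627497430832, 'rvec': array([ 2.32169874,  1.16466078, -0.34691264]), 'tvec': array([-0.26795406, -0.32589303,  1.5831571 ])}
top {'fx': 518.9460883082066, 'fy': 518.9460883082066, 'cx': 310.58928785551825, 'cy': 198.47192118476195, 'rvec': array([ 2.12914262, -2.17867662,  0.14632201]), 'tvec': array([-0.05388453,  0.55840949,  1.59112427])}
```

View pics/scene0.png

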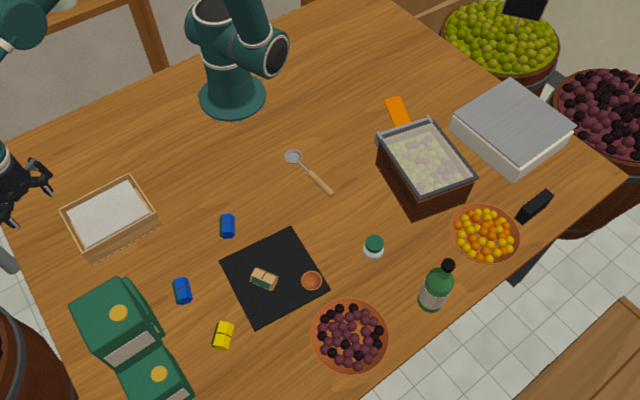

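View pics/top0.png

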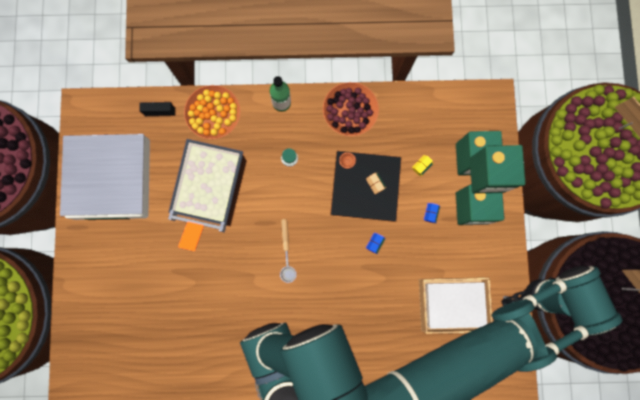

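The top picture shows the tub at (208,184) with its orange tab at (191,236), the slate at (366,186) with the bar at (375,183), the dish at (347,160), the jar at (289,156) and the spoon at (287,250). Next I'll measure these.

```bash
cat > h.py <<'E'
import cv2,numpy as np
from scipy.spatial.transform import Rotation as R
from workcell import bot
def cam(n):
    c=bot.get_calibration(n);K=np.array([[c['fx'],0,c['cx']],[0,c['fy'],c['cy']],[0,0,1]]);return K,R.from_rotvec(c['rvec']).as_matrix(),np.array(c['tvec'])
def ray(n,u,v):
    K,Rm,t=cam(n);d=Rm.T@np.linalg.inv(K)@np.array([u,v,1.]);return -Rm.T@t,d
def onz(n,u,v,z):
    o,d=ray(n,u,v);return o+d*(z-o[2])/d[2]
def dep(n,us,vs,D):
    K,Rm,t=cam(n);z=D[vs,us];P=np.stack([us,vs,np.ones(len(us))])*z;return (Rm.T@(np.linalg.inv(K)@P-t[:,None])).T
def proj(n,P):
    K,Rm,t=cam(n);return cv2.projectPoints(np.atleast_2d(np.float64(P)),Rm,t,K,None)[0][:,0]
def hsv(p): return cv2.cvtColor(p,cv2.COLOR_RGB2HSV)
E
python3 - <<'E'
from h import *
for n in("scene","top"):
    p=cv2.imread(f"pics/{n}0.png")[:,:,::-1];D=np.load(f"pics/{n}0d.npy");H=hsv(np.ascontiguousarray(p))
    m=cv2.inRange(H,(8,200,180),(20,255,255))
    k,l,st,c=cv2.connectedComponentsWithStats(m)
    for i in range(1,k):
        if st[i,4]>150:
            vs,us=np.where(l==i);P=dep(n,us,vs,D);P=P[D[vs,us]>0];print(n,'orange',c[i],st[i],P.mean(0).round(3),P.min(0).round(3),P.max(0).round(3))
            if n=="top" : print(cv2.minAreaRect(np.stack([us,vs],1).astype(np.float32)))
    # crops
    (x,y,w,h,s)=((240,255,48,48,12) if n=="scene" else (350,160,48,48,12))
    cv2.imwrite(f"pics/bar_{n}.png",cv2.resize(p[y:y+h,x:x+w,::-1],None,fx=s,fy=s,interpolation=cv2.INTER_CUBIC))
    (x,y,w,h,s)=((365,85,120,140,4) if n=="scene" else (155,130,100,130,4))
    cv2.imwrite(f"pics/tub_{n}.png",cv2.resize(p[y:y+h,x:x+w,::-1],None,fx=s,fy=s,interpolation=cv2.INTER_CUBIC))
E
```

```text
scene orange [396.98742138 110.59538784] [384  96  27  31 477] [0.442 0.286 0.127] [ 0.311  0.253 -0.001] [0.486 0.42  0.149]
top orange [202.9852071  109.11538462] [190  98  26  22 338] [0.848 0.268 0.057] [ 0.816  0.229 -0.004] [0.888 0.312 0.071]
((203.50001525878906, 108.99999237060547), (23.33452033996582, 20.50609588623047), 45.0)
top orange [190.53316953 236.35135135] [179 223  24  27 407] [0.441 0.288 0.13 ] [0.403 0.257 0.105] [0.482 0.318 0.151]
((190.59852600097656, 236.35400390625), (16.06192398071289, 26.57052230834961), 19.983104705810547)
```

```bash
python3 -c "
import cv2,numpy as np
a=[cv2.imread(f'pics/{k}.png') for k in('bar_top','bar_scene')]
cv2.imwrite('pics/bars.png',cv2.resize(np.hstack(a),(800,400)))
a=[cv2.resize(cv2.imread(f'pics/{k}.png'),(400,520)) for k in('tub_top','tub_scene')]
cv2.imwrite('pics/tubs.png',np.hstack(a))
"
```

```text
(no output)
```

View pics/bars.png

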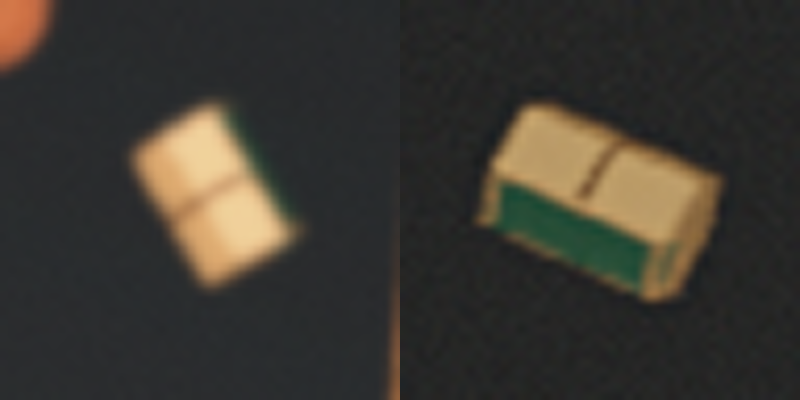

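View pics/tubs.png

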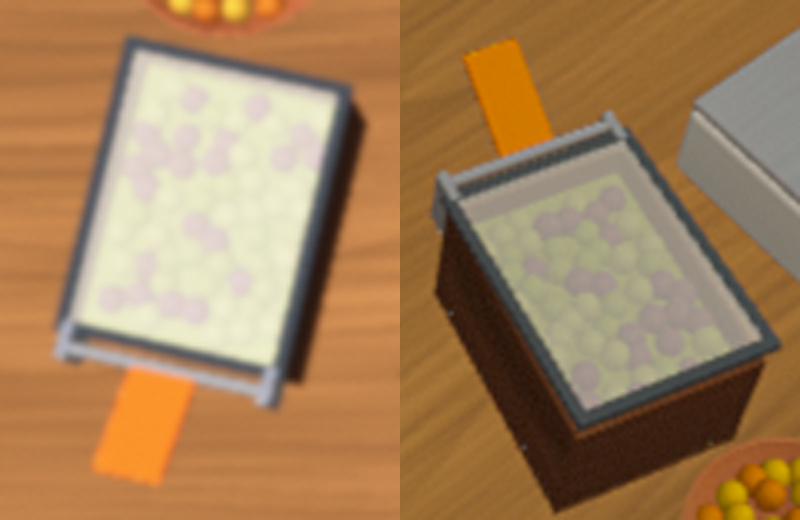

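Run:
```python
from h import *
n="top";p=np.ascontiguousarray(cv2.imread(f"pics/{n}0.png")[:,:,::-1]);D=np.load(f"pics/{n}0d.npy");H=hsv(p)
# tab
m=cv2.inRange(H,(8,190,150),(20,255,255));m[:200]=0
vs,us=np.where(m>0);P=dep(n,us,vs,D)
c=P.mean(0);w,v=np.linalg.eigh(np.cov((P-c).T));print('tab c',c,'dir',v[:,2],'nrm',v[:,0],np.sqrt(w))
# tub frame: dark frame mask corners
m=cv2.inRange(H,(90,20,30),(130,255,110));m2=np.zeros_like(m);m2[135:235,160:250]=m[135:235,160:250]
r=cv2.minAreaRect(np.argwhere(m2>0)[:,::-1].astype(np.float32));print(r)
b=cv2.boxPoints(r)
for q in b: print(q, onz(n,*q,.112).round(4))
d=-v[:,2]*np.sign(v[0,2]*-1)
# ears grey
m=cv2.inRange(H,(90,10,115),(130,90,220));m2=np.zeros_like(m);m2[205:235,165:230]=m[205:235,165:230]
r=cv2.minAreaRect(np.argwhere(m2>0)[:,::-1].astype(np.float32));print('ears',r,[onz(n,*q,.112).round(4) for q in cv2.boxPoints(r)])
# bar
for n in("top","scene"):
    p=np.ascontiguousarray(cv2.imread(f"pics/{n}0.png")[:,:,::-1]);D=np.load(f"pics/{n}0d.npy");H=hsv(p)
    box=(355,165,395,205) if n=="top" else (240,258,287,297)
    roi=np.zeros(H.shape[:2],np.uint8);roi[box[1]:box[3],box[0]:box[2]]=1
    m=((H[:,:,2]>60)&(H[:,:,1]>60)&(roi>0)).astype(np.uint8)
    k,l,st,cc=cv2.connectedComponentsWithStats(m);i=1+st[1:,4].argmax();vs,us=np.where(l==i)
    P=dep(n,us,vs,D);top=P[P[:,2]>.044];
    r=cv2.minAreaRect(P[:,:2].astype(np.float32));print(n,'bar',len(P),len(top),'px',cc[i],'topmean',top.mean(0),'zmax',P[:,2].max(),'rect',r)
    r2=cv2.minAreaRect(np.stack([us,vs],1).astype(np.float32));print(r2,onz(n,*r2[0],.036))
    g=cv2.inRange(H,(60,60,20),(90,255,255))*roi;vs,us=np.where(g>0);P=dep(n,us,vs,D);print('green',len(P),P.mean(0) if len(P) else 0)
# slate, dish, jar, spoon
p=np.ascontiguousarray(cv2.imread("pics/top0.png")[:,:,::-1]);H=hsv(p)
m=((H[:,:,2]<70)).astype(np.uint8);m2=np.zeros_like(m);m2[145:225,325:405]=m[145:225,325:405]
r=cv2.minAreaRect(np.argwhere(m2>0)[:,::-1].astype(np.float32));print('slate',r,onz("top",*r[0],.012),[onz("top",*q,.012).round(3) for q in cv2.boxPoints(r)])
print('dish',onz("top",347,160,.026),'jar',onz("top",289,156,.052),'spoon',onz("top",288,274,.015),onz("top",285,220,.015))
```

```text
tab c [0.44052721 0.2873365  0.13141337] dir [-0.0962637  -0.21238267  0.97243349] nrm [0.38374945 0.89352315 0.23313674] [0.01414247 0.02183243 0.07621482]
((206.09344482421875, 182.22787475585938), (56.973533630371094, 74.60955810546875), 13.240520477294922)
[169.81967 212.01639] [0.5159 0.354  0.112 ]
[186.9082  139.39017] [0.7366 0.305  0.112 ]
[242.36722 152.43936] [0.6923 0.1369 0.112 ]
[225.27869 225.06558] [0.4731 0.1889 0.112 ]
ears ((196.26162719726562, 219.25856018066406), (55.677093505859375, 12.027420997619629), 18.103763580322266) [array([0.5031, 0.3595, 0.112 ]), array([0.5372, 0.3488, 0.112 ]), array([0.4817, 0.1909, 0.112 ]), array([0.448, 0.202, 0.112])]
top bar 284 144 px [374.98239437 183.13380282] topmean [ 0.6018284  -0.27258447  0.0489105 ] zmax 0.059791711822891336 rect ((0.6055883169174194, -0.2743138074874878), (0.06577281653881073, 0.04841471090912819), 28.039072036743164)
((375.1911926269531, 182.98529052734375), (20.751327514648438, 14.405879974365234), 59.03623962402344) [ 0.60176416 -0.27149348  0.036     ]
green 3 [ 0.62122569 -0.29267336  0.01305099]
scene bar 459 227 px [263.55337691 278.54030501] topmean [ 0.60508405 -0.27587364  0.04778505] zmax 0.05490281555187096 rect ((0.5958364605903625, -0.275296151638031), (0.07313032448291779, 0.05279761925339699), 29.851030349731445)
((263.5000305175781, 278.5), (27.51588249206543, 17.159351348876953), 23.96249008178711) [ 0.60463333 -0.27648304  0.036     ]
green 89 [ 0.60947767 -0.2899345   0.038113  ]
slate ((365.8770751953125, 185.85247802734375), (63.82769775390625, 63.10340881347656), 5.19442892074585) [ 0.59703152 -0.24449684  0.012     ] [array([ 0.508, -0.131,  0.012]), array([ 0.711, -0.155,  0.012]), array([ 0.687, -0.36 ,  0.012]), array([ 0.485, -0.332,  0.012])]
dish [ 0.67968515 -0.18578686  0.026     ] jar [ 0.69123639 -0.00191552  0.052     ] spoon [0.32392368 0.00913782 0.015     ] [0.49315518 0.0156955  0.015     ]
```

```bash
cat >> h.py <<'E'
def pose():
    s=bot.read_state();return s,np.array(s['tool_pos']),R.from_rotvec(s['tcp_rot'])
def go(pos,Rt=None):
    s,p,r=pose();d=r.inv().apply(np.array(pos)-p)*100
    rv=(r.inv()*Rt).as_rotvec() if Rt is not None else np.zeros(3)
    print('t',round(s['time'],2),'dp cm',d.round(2),'rot',rv.round(3),'rows>=',max(np.linalg.norm(d)/4.17,np.degrees(np.linalg.norm(rv))/7.16).__round__(1))
def toolR(yaw,tilt=0,ax=None): # tool x down, tool y at world yaw
    y=np.array([np.cos(yaw),np.sin(yaw),0]);x=np.array([0,0,-1.]);M=R.from_matrix(np.stack([x,y,np.cross(x,y)],1))
    return R.from_rotvec(tilt*y)*M
def show():
    s,p,r=pose();print('t',round(s['time'],2),'p',p.round(4),'F',np.round(s['wrist_force'],1),'q',np.round(s['q'],2),'w',round(s['width'],3));print(r.as_matrix().round(3))
E
python3 - <<'E'
from h import *
show()
r=pose()[2].as_matrix();print('yaw tool y',np.arctan2(r[1,1],r[0,1]))
y=np.arctan2(r[1,1],r[0,1])
for yy in (y+.6,):go([.48,-.2,.27],toolR(yy))
E
```

```text
t 0.1 p [ 0.2631 -0.6209  0.244 ] F [-1.1  0.4 -0.5] q [-1.21  0.26  1.61 -0.    1.27 -0.04] w 0.998
[[-0.001  0.39  -0.921]
 [ 0.002 -0.921 -0.39 ]
 [-1.    -0.002 -0.   ]]
yaw tool y -1.1699658653259146
t 0.1 dp cm [ -2.53 -30.3  -36.39] rot [-0.6   -0.001  0.002] rows>= 11.4
```

```bash
python3 -m creep '[{"grip":0,"dp":[-0.5,-4,-3],"rotation":[-0.1,0,0]},{"grip":0,"dp":[-1,-8,-7],"rotation":[-0.2,0,0]},{"grip":0,"dp":[-1.5,-11,-10],"rotation":[-0.3,0,0]},{"grip":0,"dp":[-2,-14,-13],"rotation":[-0.4,0,0]},{"grip":0,"dp":[-2.5,-16.5,-16],"rotation":[-0.5,0,0]}]' 30
python3 - <<'E'
from h import *
show()
go([.48,-.1,.27],toolR(-.3)); go([.421,.2912,.26],toolR(.3))
E
```

```text
time: 0.52
tool_pos: [0.3362, -0.426, 0.2667]
tcp_rot: [1.681, 0.818, -1.681]
wrist_force: [1.2, -0.5, 0.0]
width: 0.303
t 0.52 p [ 0.3362 -0.426   0.2667] F [ 1.2 -0.5  0. ] q [-0.95  0.    1.86  0.    1.28 -0.28] w 0.303
[[-0.001  0.786 -0.618]
 [ 0.001 -0.618 -0.786]
 [-1.    -0.002 -0.001]]
t 0.52 dp cm [ -0.29  -8.84 -34.52] rot [-0.366 -0.001  0.001] rows>= 8.5
t 0.52 dp cm [  0.77 -37.65 -61.63] rot [-0.966 -0.001  0.001] rows>= 17.3
```

```bash
python3 -m creep '[{"grip":0,"dp":[0,-1,-4],"rotation":[-0.05,0,0]},{"grip":0,"dp":[0,-2,-8],"rotation":[-0.1,0,0]},{"grip":0,"dp":[0,-3,-12],"rotation":[-0.2,0,0]},{"grip":0,"dp":[0,-4,-16],"rotation":[-0.3,0,0]},{"grip":0,"dp":[0,-5,-20],"rotation":[-0.35,0,0]}]'
python3 - <<'E'
from h import *
show()
go([.48,-.1,.27],toolR(-.3)); go([.421,.2912,.26],toolR(.3))
E
```

```text
time: 0.93
tool_pos: [0.4215, -0.2383, 0.2671]
tcp_rot: [1.438, 1.043, -1.438]
wrist_force: [0.7, -0.3, -0.4]
width: 0.002
t 0.93 p [ 0.4215 -0.2383  0.2671] F [ 0.7 -0.3 -0.4] q [-0.57 -0.12  1.97  0.    1.29 -0.25] w 0.002
[[-0.     0.951 -0.311]
 [ 0.    -0.311 -0.951]
 [-1.    -0.    -0.   ]]
t 0.93 dp cm [ -0.28   1.27 -14.96] rot [-0.016 -0.     0.   ] rows>= 3.6
t 0.93 dp cm [  0.72 -16.49 -50.31] rot [-0.616 -0.     0.   ] rows>= 12.7
```

```bash
python3 -m creep '[{"grip":0,"dp":[0,0,-4],"rotation":[0,0,0]},{"grip":0,"dp":[0,-0.5,-8],"rotation":[-0.1,0,0]},{"grip":0,"dp":[0,-1.5,-12],"rotation":[-0.2,0,0]},{"grip":0,"dp":[0,-3,-16],"rotation":[-0.3,0,0]},{"grip":0,"dp":[0,-5,-19.5],"rotation":[-0.4,0,0]}]'
python3 -m creep '[{"grip":0,"dp":[0,0,-4],"rotation":[-0.1,0,0]},{"grip":0,"dp":[0,0,-8],"rotation":[-0.2,0,0]},{"grip":0,"dp":[0,0,-12],"rotation":[-0.2,0,0]},{"grip":0,"dp":[0,0,-16],"rotation":[-0.2,0,0]},{"grip":0,"dp":[0,0,-20],"rotation":[-0.2,0,0]}]'
python3 - <<'E'
from h import *
show()
go([.421,.2912,.22],toolR(.3))
E
```

```text
time: 1.35
tool_pos: [0.4354, -0.0375, 0.2671]
tcp_rot: [1.147, 1.248, -1.146]
wrist_force: [1.8, -0.1, -0.0]
width: -0.001
time: 1.77
tool_pos: [0.4184, 0.1617, 0.2673]
tcp_rot: [1.0, 1.329, -1.0]
wrist_force: [1.0, 0.1, 0.9]
width: 0.001
t 1.77 p [0.4184 0.1617 0.2673] F [1.  0.1 0.9] q [ 0.31 -0.19  2.03 -0.    1.3   0.03] w 0.001
[[ 0.     0.961  0.276]
 [-0.     0.276 -0.961]
 [-1.     0.     0.   ]]
t 1.77 dp cm [  4.73   3.83 -12.38] rot [-0.02  0.   -0.  ] rows>= 3.3
```

```bash
python3 -m creep '[{"grip":0,"dp":[1,1.2,-4],"rotation":[0,0,0]},{"grip":0,"dp":[2,2.5,-8],"rotation":[0,0,0]},{"grip":0,"dp":[3.5,3.8,-11],"rotation":[0,0,0]},{"grip":0,"dp":[4.7,3.8,-12.4],"rotation":[0,0,0]},{"grip":0,"dp":[6.5,3.8,-12.4],"rotation":[0,0,0]}]'
python3 - <<'E'
from h import *
show()
go([.421,.2912,.16],toolR(.3))
for n in("scene","top"):
    p,d=bot.read_camera(n);cv2.imwrite(f"pics/{n}1.png",p[:,:,::-1])
E
python3 -c "
import cv2,numpy as np
a=cv2.imread('pics/scene1.png')[60:220,340:500];b=cv2.imread('pics/top1.png')[130:290,130:290]
cv2.imwrite('pics/a1.png',cv2.resize(np.hstack([a,b]),(800,400),interpolation=cv2.INTER_CUBIC))"
```

```text
time: 2.18
tool_pos: [0.4214, 0.2932, 0.2025]
tcp_rot: [1.0, 1.331, -0.996]
wrist_force: [-0.1, 0.1, 0.1]
width: -0.001
t 2.18 p [0.4214 0.2932 0.2025] F [-0.1  0.1  0.1] q [ 0.56 -0.01  1.99  0.    1.16  0.27] w -0.001
[[ 0.001  0.96   0.28 ]
 [ 0.002  0.28  -0.96 ]
 [-1.     0.001 -0.002]]
t 2.18 dp cm [ 4.24 -0.1   0.18] rot [-0.016 -0.002 -0.001] rows>= 1.0
```

View pics/a1.png

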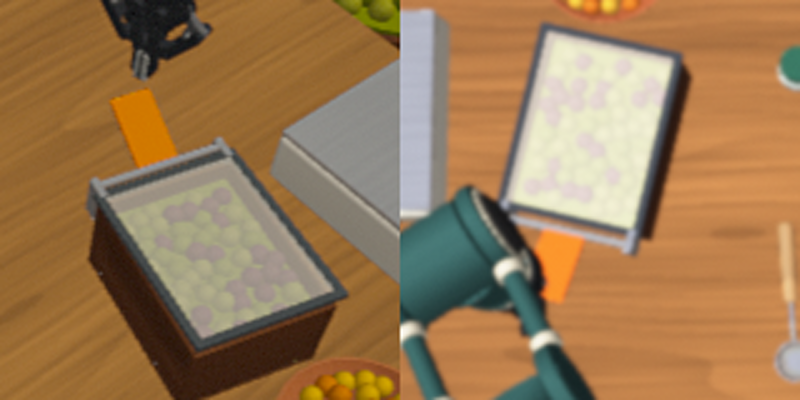

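```bash
python3 -m creep '[{"grip":0,"dp":[1.5,0,0],"rotation":[0,0,0]},{"grip":0,"dp":[3,0,0],"rotation":[0,0,0]},{"grip":0,"dp":[4,0,0],"rotation":[0,0,0]},{"grip":0,"dp":[4.5,0,0],"rotation":[0,0,0]},{"grip":0,"dp":[5,0,0],"rotation":[0,0,0]}]'
python3 -m creep '[{"grip":0,"dp":[0.4,0,0],"rotation":[0,0,0]},{"grip":0,"dp":[0.8,0,0],"rotation":[0,0,0]},{"grip":0,"dp":[1.2,0,0],"rotation":[0,0,0]},{"grip":0,"dp":[1.6,0,0],"rotation":[0,0,0]},{"grip":0,"dp":[2,0,0],"rotation":[0,0,0]}]'
```

```text
time: 2.7
tool_pos: [0.4218, 0.2891, 0.1529]
tcp_rot: [1.001, 1.328, -1.001]
wrist_force: [-1.8, -0.9, 7.1]
width: -0.001
time: 3.12
tool_pos: [0.4227, 0.2905, 0.1351]
tcp_rot: [1.004, 1.328, -0.998]
wrist_force: [-4.2, 0.7, 7.9]
width: 0.002
```

Contact made with about 8 N, so the tab is turning. I'll continue down.

```bash
python3 -m creep '[{"grip":0,"dp":[0.4,0,0],"rotation":[0,0,0]},{"grip":0,"dp":[0.8,0,0],"rotation":[0,0,0]},{"grip":0,"dp":[1.2,0,0],"rotation":[0,0,0]},{"grip":0,"dp":[1.6,0,0],"rotation":[0,0,0]},{"grip":0,"dp":[2,0,0],"rotation":[0,0,0]}]'
python3 -m creep '[{"grip":0,"dp":[0.3,0,0],"rotation":[0,0,0]},{"grip":0,"dp":[0.6,0,0],"rotation":[0,0,0]},{"grip":0,"dp":[0.9,0,0],"rotation":[0,0,0]},{"grip":0,"dp":[1.1,0,0],"rotation":[0,0,0]},{"grip":0,"dp":[1.2,0,0],"rotation":[0,0,0]}]'
python3 - <<'E'
from h import *
show()
for n in("scene","top"):
    p,d=bot.read_camera(n);cv2.imwrite(f"pics/{n}2.png",p[:,:,::-1])
E
python3 -c "
import cv2,numpy as np
a=cv2.imread('pics/scene2.png')[60:220,340:500];b=cv2.imread('pics/top2.png')[130:290,130:290]
cv2.imwrite('pics/a2.png',cv2.resize(np.hstack([a,b]),(800,400),interpolation=cv2.INTER_CUBIC))"
```

```text
time: 3.53
tool_pos: [0.4226, 0.2906, 0.115]
tcp_rot: [1.004, 1.328, -0.998]
wrist_force: [-3.5, -0.1, 9.6]
width: -0.002
time: 3.95
tool_pos: [0.4246, 0.2902, 0.1035]
tcp_rot: [1.004, 1.325, -0.996]
wrist_force: [0.7, -3.0, 8.8]
width: 0.002
t 3.95 p [0.4246 0.2902 0.1035] F [ 0.7 -3.   8.8] q [ 0.55  0.09  2.09 -0.    0.96  0.27] w 0.002
[[ 0.006  0.961  0.276]
 [ 0.002  0.276 -0.961]
 [-1.     0.006 -0.   ]]
```

View pics/a2.png

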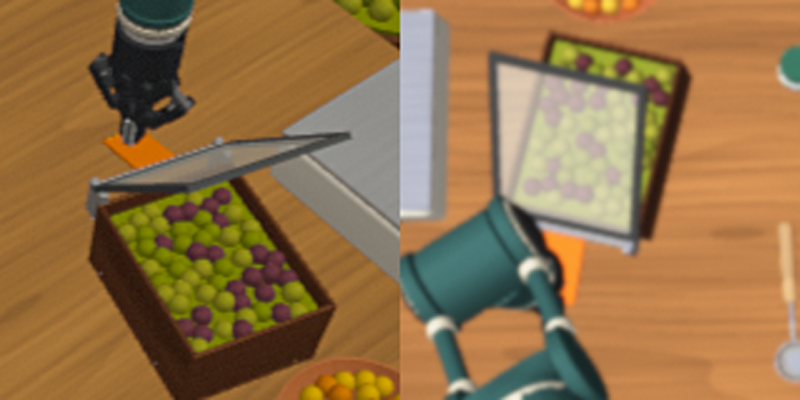

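The pane is up well over halfway (scene crop: its free edge near (350,135)) and the gripper is clear of it. Pressing on in small steps until the force shows the stop.

```bash
for i in 1 2; do :; done; python3 -m creep '[{"grip":0,"dp":[0.2,0,0],"rotation":[0,0,0]},{"grip":0,"dp":[0.3,0,0],"rotation":[0,0,0]},{"grip":0,"dp":[0.5,0,0],"rotation":[0,0,0]},{"grip":0,"dp":[0.5,0,0],"rotation":[0,0,0]}]'
python3 -m creep '[{"grip":0,"dp":[0.1,0,0],"rotation":[0,0,0]},{"grip":0,"dp":[0.2,0,0],"rotation":[0,0,0]},{"grip":0,"dp":[0.3,0,0],"rotation":[0,0,0]},{"grip":0,"dp":[0.3,0,0],"rotation":[0,0,0]}]'
```

```text
time: 4.38
tool_pos: [0.425, 0.2907, 0.0989]
tcp_rot: [1.006, 1.325, -0.995]
wrist_force: [0.3, -1.0, 7.8]
width: -0.002
time: 4.72
tool_pos: [0.4255, 0.2908, 0.0983]
tcp_rot: [1.006, 1.325, -0.994]
wrist_force: [-4.1, -5.1, 22.7]
width: 0.001
```

```bash
python3 -m creep '[{"grip":0,"dp":[0.1,0,0],"rotation":[0,0,0]},{"grip":0,"dp":[0.1,0,0],"rotation":[0,0,0]},{"grip":0,"dp":[0.1,0,0],"rotation":[0,0,0]}]'
python3 -m creep '[{"grip":0,"dp":[-1,0,0],"rotation":[0,0,0]},{"grip":0,"dp":[-3,0,0],"rotation":[0,0,0]},{"grip":0,"dp":[-6,0,1],"rotation":[0,0,0]},{"grip":0,"dp":[-10,0,4],"rotation":[0,0,0]},{"grip":0,"dp":[-13,0,7],"rotation":[0,0,0]}]'
python3 - <<'E'
from h import *
show()
go([.48,-.1,.26],toolR(-.3))
E
```

```text
time: 4.97
tool_pos: [0.4256, 0.2908, 0.0981]
tcp_rot: [1.006, 1.324, -0.994]
wrist_force: [-5.6, -5.6, 27.4]
width: 0.001
time: 5.38
tool_pos: [0.4394, 0.2283, 0.2173]
tcp_rot: [1.0, 1.329, -0.998]
wrist_force: [0.7, 0.8, 0.5]
width: -0.003
t 5.38 p [0.4394 0.2283 0.2173] F [0.7 0.8 0.5] q [ 0.43 -0.06  2.01  0.    1.19  0.15] w -0.003
[[ 0.001  0.96   0.278]
 [ 0.001  0.278 -0.96 ]
 [-1.     0.001 -0.001]]
t 5.38 dp cm [-4.3  -5.24 32.66] rot [ 0.582 -0.001 -0.001] rows>= 8.0
```

```bash
python3 -m creep '[{"grip":8.54,"dp":[-0.5,-0.5,4],"rotation":[0,0,0]},{"grip":8.54,"dp":[-1,-1,8],"rotation":[-0.1,0,0]},{"grip":8.54,"dp":[-1.5,-1.5,12],"rotation":[-0.2,0,0]},{"grip":8.54,"dp":[-2,-2,16],"rotation":[-0.2,0,0]},{"grip":8.54,"dp":[-2,-2,20],"rotation":[-0.2,0,0]}]'
python3 - <<'E'
from h import *
show()
B=np.array([.603,-.274,.03]);go(B+[0,0,.2],toolR(.5)); 
for n in("scene","top"):
    p,d=bot.read_camera(n);cv2.imwrite(f"pics/{n}3.png",p[:,:,::-1]);np.save(f"pics/{n}3d.npy",d)
H=hsv(p);m=cv2.inRange(H,(8,190,120),(20,255,255));m[:200]=0;m[:,:150]=0;m[:,250:]=0
vs,us=np.where(m>0);P=dep("top",us,vs,d);P=P[np.abs(P[:,2]-.085)<.04];u=np.array([np.cos(-.24),np.sin(-.24)])
x=(P[:,:2]-[.4831,.276])@u;print(len(P),np.polyfit(x,P[:,2],1),'expect slope',np.tan(.45),x.min(),x.max())
E
python3 -c "
import cv2,numpy as np
a=cv2.imread('pics/scene3.png')[60:220,340:500];b=cv2.imread('pics/top3.png')[130:290,130:290]
cv2.imwrite('pics/a3.png',cv2.resize(np.hstack([a,b]),(800,400),interpolation=cv2.INTER_CUBIC))"
```

```text
time: 5.8
tool_pos: [0.4757, 0.0284, 0.2373]
tcp_rot: [0.85, 1.396, -0.847]
wrist_force: [0.2, -0.2, 0.2]
width: 0.71
t 5.8 p [0.4757 0.0284 0.2373] F [ 0.2 -0.2  0.2] q [ 0.01 -0.12  2.02  0.    1.23 -0.47] w 0.71
[[ 0.004  0.887  0.462]
 [ 0.     0.462 -0.887]
 [-1.     0.003  0.002]]
t 5.8 dp cm [ 0.78 -2.68 32.7 ] rot [-0.02   0.002 -0.003] rows>= 7.9
407 [0.48228005 0.11042972] expect slope 0.4830550656165784 -0.07984307917936966 -0.006665430569458984
```

View pics/a3.png

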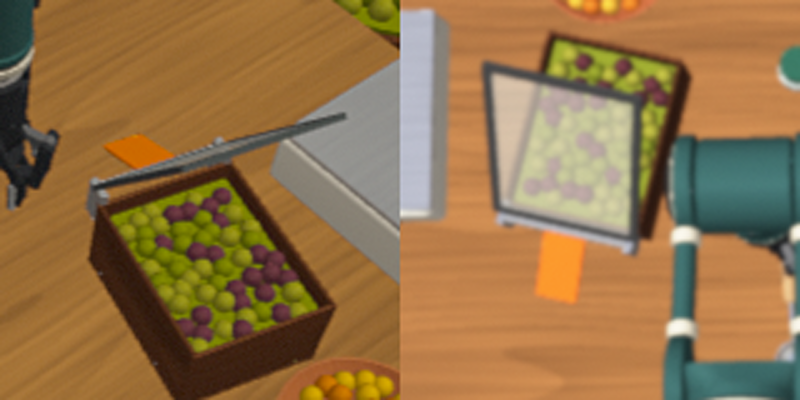

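```bash
cat >> h.py <<'E'
C=np.array([.603,-.274,.030])
def G(tilt,back=.004,yaw=.51,lift=0):
    T=toolR(yaw,np.radians(tilt));x=T.apply([1,0,0]);return C+[0,0,lift]-back*x,T
E
python3 -m creep '[{"grip":8.54,"dp":[0,-0.3,4],"rotation":[0,0.0,0]},{"grip":8.54,"dp":[0,-0.7,8],"rotation":[0,0,0]},{"grip":8.54,"dp":[0,-1,12],"rotation":[0,0,0]},{"grip":8.54,"dp":[0,-1.4,16],"rotation":[0,0,0]},{"grip":8.54,"dp":[0,-1.7,20],"rotation":[0,0,0]}]'
python3 - <<'E'
from h import *
show();go(*G(30,.12));go(*G(0,.12))
E
```

```text
time: 6.32
tool_pos: [0.5532, -0.156, 0.2355]
tcp_rot: [0.849, 1.398, -0.848]
wrist_force: [1.5, -0.0, -0.3]
width: 1.001
t 6.32 p [ 0.5532 -0.156   0.2355] F [ 1.5 -0.  -0.3] q [-0.32  0.08  1.83  0.    1.22 -0.8 ] w 1.001
[[ 0.001  0.887  0.462]
 [ 0.     0.462 -0.887]
 [-1.     0.001  0.   ]]
t 6.32 dp cm [10.17 -0.86 18.76] rot [-0.029  0.524 -0.009] rows>= 5.1
t 6.32 dp cm [ 8.56 -1.04 12.76] rot [-0.03   0.    -0.001] rows>= 3.7
```

```bash
python3 -m creep '[{"grip":8.54,"dp":[0.5,-0.2,4],"rotation":[0,0.1,0]},{"grip":8.54,"dp":[1.5,-0.4,8],"rotation":[-0.01,0.2,0]},{"grip":8.54,"dp":[3,-0.6,12],"rotation":[-0.02,0.3,0]},{"grip":8.54,"dp":[5,-0.8,15.5],"rotation":[-0.03,0.42,0]},{"grip":8.54,"dp":[8,-0.9,18],"rotation":[-0.03,0.52,0]}]'
python3 - <<'E'
from h import *
show();go(*G(30,.06));go(*G(30))
for n in("scene","top"):
    p,d=bot.read_camera(n);cv2.imwrite(f"pics/{n}4.png",p[:,:,::-1])
E
python3 -c "
import cv2,numpy as np
a=cv2.imread('pics/scene4.png')[180:340,190:350];b=cv2.imread('pics/top4.png')[100:260,290:450]
cv2.imwrite('pics/a4.png',cv2.resize(np.hstack([a,b]),(800,400),interpolation=cv2.INTER_CUBIC))"
```

```text
time: 6.73
tool_pos: [0.6306, -0.3229, 0.1579]
tcp_rot: [1.097, 1.85, -0.623]
wrist_force: [1.2, -0.1, 0.7]
width: 0.997
t 6.73 p [ 0.6306 -0.3229  0.1579] F [ 1.2 -0.1  0.7] q [-0.61  0.68  1.26  0.23  1.67 -1.16] w 0.997
[[-0.231  0.874  0.428]
 [ 0.437  0.486 -0.757]
 [-0.869  0.012 -0.494]]
t 6.73 dp cm [ 7.89 -0.12  1.48] rot [ 0.004  0.007 -0.012] rows>= 1.9
t 6.73 dp cm [13.49 -0.18  1.44] rot [ 0.004  0.007 -0.012] rows>= 3.3
```

View pics/a4.png

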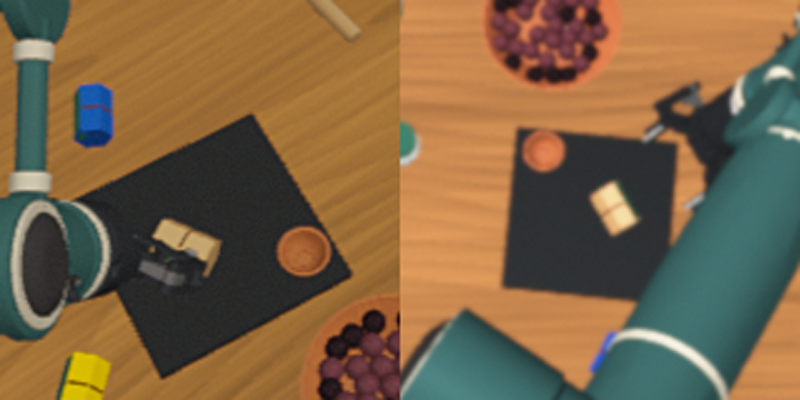

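The bar is untouched on the slate and the open jaws straddle its axis, leaning over the green side. Going in along the tool axis.

```bash
python3 -m creep '[{"grip":8.54,"dp":[2,0,1],"rotation":[0,0,0]},{"grip":8.54,"dp":[4.5,-0.1,1.4],"rotation":[0,0,-0.01]},{"grip":8.54,"dp":[7,-0.2,1.5],"rotation":[0,0,-0.01]},{"grip":8.54,"dp":[9,-0.2,1.5],"rotation":[0,0,-0.01]},{"grip":8.54,"dp":[9,-0.2,1.5],"rotation":[0,0,-0.01]}]'
python3 - <<'E'
from h import *
show();go(*G(30))
for n in("scene","top"):
    p,d=bot.read_camera(n);cv2.imwrite(f"pics/{n}5.png",p[:,:,::-1])
E
python3 -c "
import cv2,numpy as np
a=cv2.imread('pics/scene5.png')[220:320,210:310];b=cv2.imread('pics/top5.png')[130:230,320:420]
cv2.imwrite('pics/a5.png',cv2.resize(np.hstack([a,b]),(800,400),interpolation=cv2.INTER_CUBIC))"
```

```text
time: 7.25
tool_pos: [0.6085, -0.2877, 0.0659]
tcp_rot: [1.087, 1.87, -0.631]
wrist_force: [-0.9, 0.4, -0.4]
width: 0.994
t 7.25 p [ 0.6085 -0.2877  0.0659] F [-0.9  0.4 -0.4] q [-0.59  0.7   1.41  0.22  1.52 -1.17] w 0.994
[[-0.251  0.87   0.424]
 [ 0.436  0.493 -0.753]
 [-0.864 -0.005 -0.503]]
t 7.25 dp cm [3.44 0.21 0.54] rot [ 0.002 -0.003  0.007] rows>= 0.8
```

View pics/a5.png

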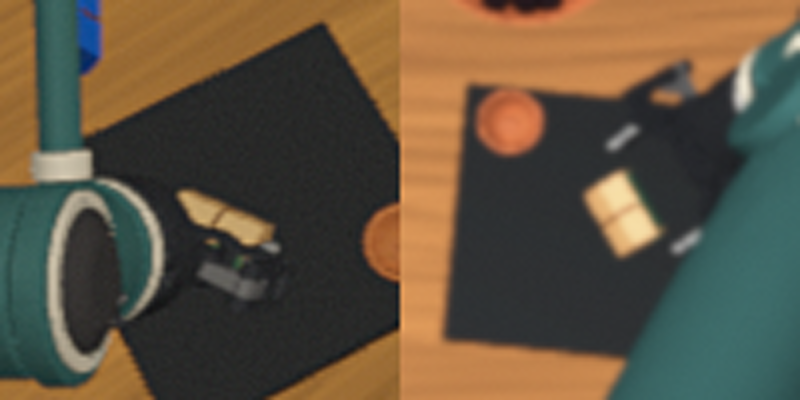

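The jaws (silver tips at (620,138) and (687,240)) line up with the bar ends. I'll go in and close.

```bash
python3 -m creep '[{"grip":8.54,"dp":[0.8,0.2,0.5],"rotation":[0,0,0]},{"grip":8.54,"dp":[1.6,0.2,0.5],"rotation":[0,0,0]},{"grip":8.54,"dp":[2.4,0.2,0.5],"rotation":[0,0,0]},{"grip":8.54,"dp":[3.2,0.2,0.5],"rotation":[0,0,0]},{"grip":8.54,"dp":[3.4,0.2,0.5],"rotation":[0,0,0]}]'
python3 - <<'E'
from h import *
show();go(*G(30))
E
```

```text
time: 7.77
tool_pos: [0.6055, -0.2786, 0.0359]
tcp_rot: [1.087, 1.864, -0.631]
wrist_force: [-0.4, -0.1, -0.3]
width: 1.002
t 7.77 p [ 0.6055 -0.2786  0.0359] F [-0.4 -0.1 -0.3] q [-0.58  0.71  1.44  0.23  1.46 -1.18] w 1.002
[[-0.247  0.871  0.425]
 [ 0.433  0.491 -0.755]
 [-0.867 -0.002 -0.499]]
t 7.77 dp cm [ 0.38  0.01 -0.16] rot [0.002 0.002 0.004] rows>= 0.1
```

```bash
python3 -m creep '[{"grip":8.54,"dp":[0.3,0,-0.1],"rotation":[0,0,0]},{"grip":6,"dp":[0.3,0,-0.1],"rotation":[0,0,0]},{"grip":5,"dp":[0.3,0,-0.1],"rotation":[0,0,0]},{"grip":4.5,"dp":[0.3,0,-0.1],"rotation":[0,0,0]},{"grip":4.5,"dp":[0.3,0,-0.1],"rotation":[0,0,0]}]' 35
python3 -m creep '[{"grip":4.5,"dp":[0,0,0],"rotation":[0,0,0]},{"grip":4.5,"dp":[0,0,0],"rotation":[0,0,0]},{"grip":4.5,"dp":[0,0,0],"rotation":[0,0,0]}]'
python3 - <<'E'
from h import *
show();go(*G(30,lift=.06));go(*G(-30,lift=.06))
for n in("scene","top"):
    p,d=bot.read_camera(n);cv2.imwrite(f"pics/{n}6.png",p[:,:,::-1])
E
python3 -c "
import cv2,numpy as np
a=cv2.imread('pics/scene6.png')[220:320,210:310];b=cv2.imread('pics/top6.png')[130:230,320:420]
cv2.imwrite('pics/a6.png',cv2.resize(np.hstack([a,b]),(800,400),interpolation=cv2.INTER_CUBIC))"
```

```text
time: 8.18
tool_pos: [0.606, -0.2781, 0.0359]
tcp_rot: [1.086, 1.86, -0.631]
wrist_force: [-0.3, 0.5, -0.4]
width: 0.651
time: 8.43
tool_pos: [0.6059, -0.278, 0.0357]
tcp_rot: [1.086, 1.86, -0.631]
wrist_force: [0.0, -1.5, 1.8]
width: 0.651
t 8.43 p [ 0.6059 -0.278   0.0357] F [ 0.  -1.5  1.8] q [-0.58  0.71  1.44  0.23  1.46 -1.18] w 0.651
[[-0.244  0.871  0.426]
 [ 0.432  0.491 -0.757]
 [-0.868 -0.    -0.496]]
t 8.43 dp cm [-4.87 -0.06 -3.11] rot [0.003 0.005 0.002] rows>= 1.4
t 8.43 dp cm [-4.67 -0.06 -3.46] rot [ 4.000e-03 -1.042e+00  1.000e-03] rows>= 8.3
```

View pics/a6.png

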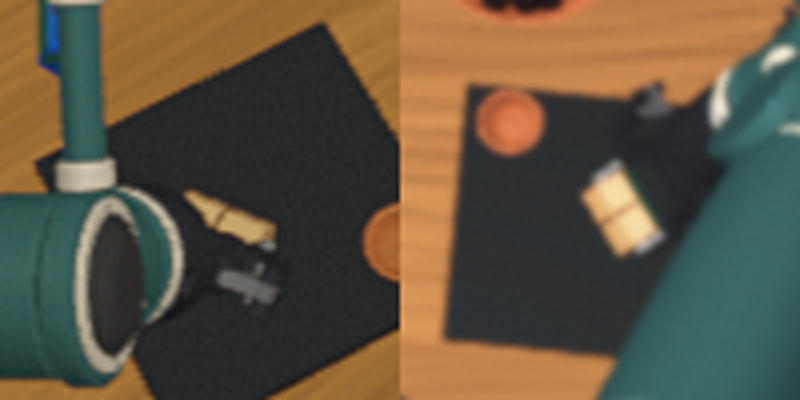

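Gripped (0.651 of 8.54 cm is about 56 mm, and both pads sit on the ends). Lift, then roll.

```bash
python3 -m creep '[{"grip":4.5,"dp":[-1.2,0,-0.8],"rotation":[0,0,0]},{"grip":4.5,"dp":[-2.8,0,-1.7],"rotation":[0,0,0]},{"grip":4.5,"dp":[-4.9,0,-3],"rotation":[0,0,0]},{"grip":4.5,"dp":[-4.9,0,-3.1],"rotation":[0,-0.1,0]},{"grip":4.5,"dp":[-4.9,0,-3.2],"rotation":[0,-0.2,0]}]'
python3 -m creep '[{"grip":4.5,"dp":[0,0,0],"rotation":[0,-0.12,0]},{"grip":4.5,"dp":[0,0,0],"rotation":[0,-0.24,0]},{"grip":4.5,"dp":[0,0,0],"rotation":[0,-0.36,0]},{"grip":4.5,"dp":[0,0,0],"rotation":[0,-0.48,0]},{"grip":4.5,"dp":[0,0,0],"rotation":[0,-0.6,0]}]'
python3 - <<'E'
from h import *
show();go(*G(-30,lift=.06))
E
```

```text
time: 8.95
tool_pos: [0.6059, -0.2767, 0.097]
tcp_rot: [0.984, 1.68, -0.715]
wrist_force: [-0.2, 0.3, -1.4]
width: 0.644
time: 9.37
tool_pos: [0.605, -0.2747, 0.0975]
tcp_rot: [0.676, 1.153, -0.901]
wrist_force: [-0.9, -0.8, -0.7]
width: 0.647
t 9.37 p [ 0.605  -0.2747  0.0975] F [-0.9 -0.8 -0.7] q [-0.37  0.25  1.94 -0.27  0.74 -0.71] w 0.647
[[ 0.142  0.871  0.47 ]
 [-0.246  0.491 -0.836]
 [-0.959  0.003  0.284]]
t 9.37 dp cm [ 0.28 -0.14 -0.46] rot [ 0.002 -0.235 -0.004] rows>= 1.9
```

```bash
python3 -m creep '[{"grip":4.5,"dp":[0,-0.1,-0.2],"rotation":[0,-0.12,0]},{"grip":4.5,"dp":[0,-0.1,-0.4],"rotation":[0,-0.235,0]},{"grip":4.5,"dp":[0,-0.1,-0.4],"rotation":[0,-0.235,0]}]'
python3 - <<'E'
from h import *
show();go(*G(-30,lift=.015));go(*G(-30,lift=.003))
for n in("scene","top"):
    p,d=bot.read_camera(n);cv2.imwrite(f"pics/{n}7.png",p[:,:,::-1])
E
python3 -c "
import cv2,numpy as np
a=cv2.imread('pics/scene7.png')[210:310,210:310];b=cv2.imread('pics/top7.png')[130:230,320:420]
cv2.imwrite('pics/a7.png',cv2.resize(np.hstack([a,b]),(800,400),interpolation=cv2.INTER_CUBIC))"
```

```text
time: 9.62
tool_pos: [0.5989, -0.2697, 0.0928]
tcp_rot: [0.552, 0.951, -0.954]
wrist_force: [-1.1, -0.4, -0.4]
width: 0.645
t 9.62 p [ 0.5989 -0.2697  0.0928] F [-1.1 -0.4 -0.4] q [-0.28  0.21  2.08 -0.68  0.58 -0.28] w 0.645
[[ 0.242  0.871  0.429]
 [-0.432  0.492 -0.756]
 [-0.869 -0.002  0.495]]
t 9.62 dp cm [ 4.04  0.15 -1.86] rot [ 0.005 -0.006 -0.   ] rows>= 1.1
t 9.62 dp cm [ 5.08  0.16 -2.46] rot [ 0.005 -0.006 -0.   ] rows>= 1.4
```

View pics/a7.png

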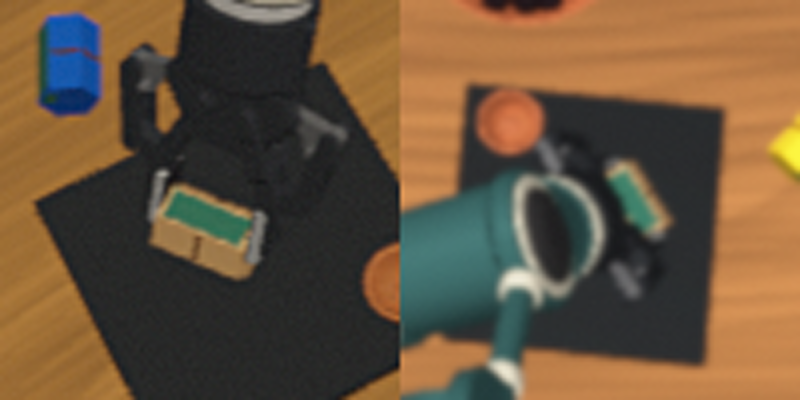

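Green faces up in both pictures (scene crop (208,218)). The dish is close to the upper knuckle, so I'll set the bar down 15 mm farther from it along the bar's axis.

```bash
python3 -m creep '[{"grip":4.5,"dp":[1,-0.8,-0.5],"rotation":[0,0,0]},{"grip":4.5,"dp":[2.2,-1.4,-1.1],"rotation":[0,0,0]},{"grip":4.5,"dp":[3.2,-1.4,-1.7],"rotation":[0,0,0]},{"grip":4.5,"dp":[4,-1.4,-2.1],"rotation":[0,0,0]},{"grip":4.5,"dp":[4,-1.4,-2.1],"rotation":[0,0,0]}]'
python3 - <<'E'
from h import *
show()
for n in("scene","top"):
    p,d=bot.read_camera(n);cv2.imwrite(f"pics/{n}8.png",p[:,:,::-1])
E
python3 -c "
import cv2,numpy as np
a=cv2.imread('pics/scene8.png')[210:310,210:310];b=cv2.imread('pics/top8.png')[130:230,320:420]
cv2.imwrite('pics/a8.png',cv2.resize(np.hstack([a,b]),(800,400),interpolation=cv2.INTER_CUBIC))"
```

```text
time: 10.13
tool_pos: [0.5881, -0.2807, 0.0453]
tcp_rot: [0.556, 0.955, -0.957]
wrist_force: [-0.7, 0.2, -0.6]
width: 0.648
t 10.13 p [ 0.5881 -0.2807  0.0453] F [-0.7  0.2 -0.6] q [-0.31  0.27  2.11 -0.77  0.5  -0.19] w 0.648
[[ 0.238  0.872  0.428]
 [-0.429  0.489 -0.759]
 [-0.872 -0.003  0.49 ]]
```

View pics/a8.png

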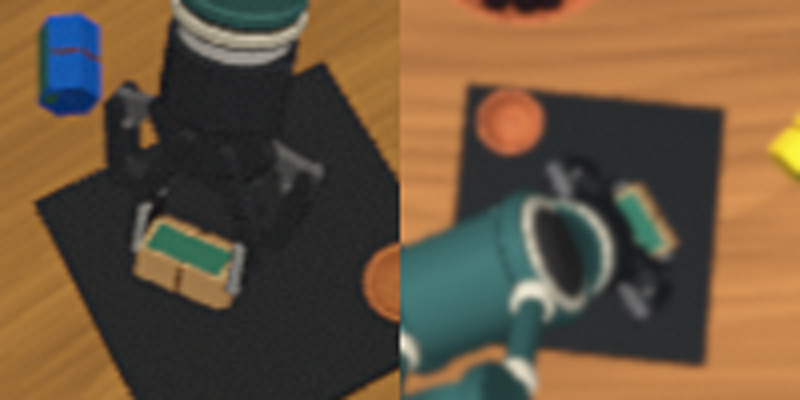

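```bash
python3 -m creep '[{"grip":4.5,"dp":[0.2,0,-0.1],"rotation":[0,0,0]},{"grip":4.5,"dp":[0.4,0,-0.2],"rotation":[0,0,0]},{"grip":4.5,"dp":[0.5,0,-0.3],"rotation":[0,0,0]},{"grip":4.5,"dp":[0.6,0,-0.35],"rotation":[0,0,0]},{"grip":4.5,"dp":[0.6,0,-0.35],"rotation":[0,0,0]}]'
python3 -m creep '[{"grip":4.5,"dp":[0.1,0,-0.05],"rotation":[0,0,0]},{"grip":4.5,"dp":[0.2,0,-0.1],"rotation":[0,0,0]},{"grip":4.5,"dp":[0.2,0,-0.1],"rotation":[0,0,0]}]'
```

```text
time: 10.65
tool_pos: [0.5895, -0.2797, 0.0404]
tcp_rot: [0.555, 0.953, -0.954]
wrist_force: [0.2, -0.0, -1.2]
width: 0.649
time: 10.9
tool_pos: [0.5894, -0.2798, 0.0381]
tcp_rot: [0.555, 0.953, -0.954]
wrist_force: [0.4, 0.4, -0.9]
width: 0.649
```

```bash
python3 -m creep '[{"grip":4.5,"dp":[0.1,0,-0.05],"rotation":[0,0,0]},{"grip":4.5,"dp":[0.15,0,-0.1],"rotation":[0,0,0]},{"grip":4.5,"dp":[0.15,0,-0.1],"rotation":[0,0,0]}]'
python3 -m creep '[{"grip":4.5,"dp":[0.1,0,-0.05],"rotation":[0,0,0]},{"grip":4.5,"dp":[0.15,0,-0.1],"rotation":[0,0,0]},{"grip":4.5,"dp":[0.15,0,-0.1],"rotation":[0,0,0]}]'
```

```text
time: 11.15
tool_pos: [0.5898, -0.28, 0.0371]
tcp_rot: [0.555, 0.952, -0.954]
wrist_force: [-1.0, -0.1, 3.4]
width: 0.65
time: 11.4
tool_pos: [0.5906, -0.2806, 0.0371]
tcp_rot: [0.554, 0.949, -0.954]
wrist_force: [-4.1, 0.4, 10.3]
width: 0.651
```

On the slate (10 N). Release, and back off along the tool axis.

```bash
python3 -m creep '[{"grip":5.6,"dp":[-0.1,0,0.05],"rotation":[0,0,0]},{"grip":6,"dp":[-0.1,0,0.05],"rotation":[0,0,0]},{"grip":6.8,"dp":[-0.1,0,0.05],"rotation":[0,0,0]},{"grip":7.2,"dp":[-0.1,0,0.05],"rotation":[0,0,0]},{"grip":7.2,"dp":[-0.1,0,0.05],"rotation":[0,0,0]}]'
python3 -m creep '[{"grip":7.2,"dp":[-0.5,0,0],"rotation":[0,0,0]},{"grip":7.2,"dp":[-1.5,0,0],"rotation":[0,0,0]},{"grip":7.2,"dp":[-3,0,0],"rotation":[0,0,0]},{"grip":7.2,"dp":[-5,0,0],"rotation":[0,0,0]},{"grip":7.2,"dp":[-7,0,0],"rotation":[0,0,0]}]'
python3 - <<'E'
from h import *
show()
for n in("scene","top"):
    p,d=bot.read_camera(n);cv2.imwrite(f"pics/{n}9.png",p[:,:,::-1])
E
python3 -c "
import cv2,numpy as np
a=cv2.imread('pics/scene9.png')[210:310,210:310];b=cv2.imread('pics/top9.png')[130:230,320:420]
cv2.imwrite('pics/a9.png',cv2.resize(np.hstack([a,b]),(800,400),interpolation=cv2.INTER_CUBIC))"
```

```text
time: 11.82
tool_pos: [0.5891, -0.2794, 0.0352]
tcp_rot: [0.555, 0.953, -0.954]
wrist_force: [-0.2, 0.5, -0.8]
width: 0.847
time: 12.23
tool_pos: [0.5718, -0.2489, 0.0973]
tcp_rot: [0.555, 0.954, -0.954]
wrist_force: [0.6, 0.2, 0.4]
width: 0.846
t 12.23 p [ 0.5718 -0.2489  0.0973] F [0.6 0.2 0.4] q [-0.26  0.15  2.14 -0.68  0.59 -0.25] w 0.846
[[ 0.24   0.871  0.428]
 [-0.429  0.491 -0.758]
 [-0.871 -0.002  0.492]]
```

View pics/a9.png

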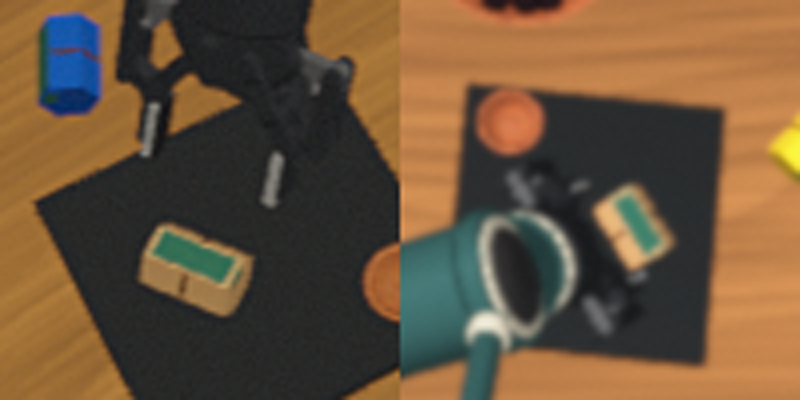

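```bash
python3 -m creep '[{"grip":7.2,"dp":[-3,0,0],"rotation":[0,0,0]},{"grip":7.2,"dp":[-6.5,-0.5,0],"rotation":[0,0,0]},{"grip":7.2,"dp":[-10,-2,0],"rotation":[0,0.1,0]},{"grip":7.2,"dp":[-12,-5,-2],"rotation":[0,0.2,0]},{"grip":7.2,"dp":[-13,-8,-4],"rotation":[0,0.3,0]}]'
python3 -m creep '[{"grip":7.2,"dp":[-2,-3,-2],"rotation":[0,0,0]},{"grip":7.2,"dp":[-2,-6,-3],"rotation":[0,0,0]},{"grip":7.2,"dp":[-2,-8,-3],"rotation":[0,0,0]},{"grip":7.2,"dp":[-2,-8,-3],"rotation":[0,0,0]}]'
python3 - <<'E'
from h import *
show()
for n in("scene","top"):
    p,d=bot.read_camera(n);cv2.imwrite(f"pics/{n}10.png",p[:,:,::-1]);np.save(f"pics/{n}10d.npy",d)
    H=hsv(p);g=cv2.inRange(H,(65,80,50),(90,255,255));roi=np.zeros_like(g)
    if n=="top": roi[170:205,360:395]=255
    else: roi[255:295,235:280]=255
    vs,us=np.where((g&roi)>0);P=dep(n,us,vs,d);A=np.c_[P[:,:2]-P[:,:2].mean(0),np.ones(len(P))];print(n,len(P),P.mean(0).round(4),np.linalg.lstsq(A,P[:,2],rcond=None)[0].round(3))
E
```

```text
time: 12.75
tool_pos: [0.4571, -0.2018, 0.1954]
tcp_rot: [0.713, 1.215, -0.877]
wrist_force: [-0.6, -2.5, -0.4]
width: 0.845
time: 13.08
tool_pos: [0.3649, -0.2133, 0.2029]
tcp_rot: [0.712, 1.22, -0.888]
wrist_force: [0.0, -0.3, 0.5]
width: 0.845
t 13.08 p [ 0.3649 -0.2133  0.2029] F [ 0.  -0.3  0.5] q [-0.5  -0.33  2.27 -0.14  1.02 -0.95] w 0.845
[[ 0.102  0.872  0.479]
 [-0.187  0.489 -0.852]
 [-0.977 -0.003  0.213]]
scene 104 [ 0.5916 -0.2824  0.0485] [ 0.083 -0.079  0.048]
top 45 [ 0.592  -0.2812  0.048 ] [-0.086  0.069  0.048]
```

View pics/scene10.png

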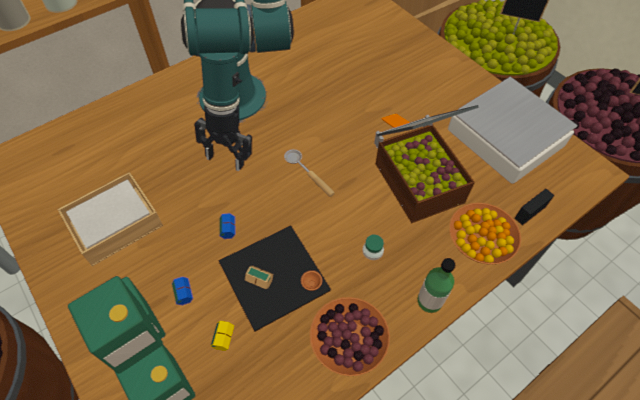

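View pics/top10.png

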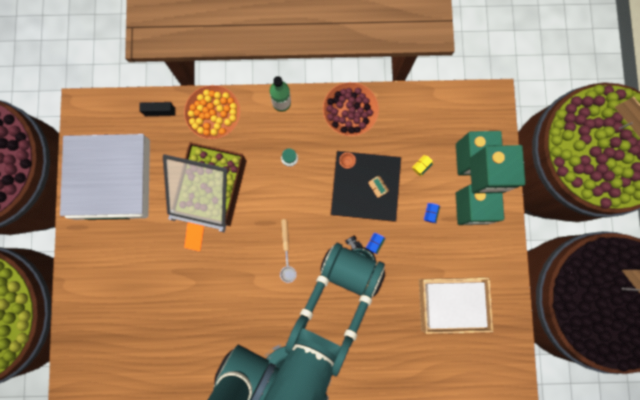

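Both pictures show the cover tipped up and the green flat up at z = 0.048 m. The dish (347,160), jar (289,156) and spoon are where they were, and the arm is clear. Handing in.

Run:
```python
from h import *
d=np.load("pics/top10d.npy");H=hsv(np.ascontiguousarray(cv2.imread("pics/top10.png")[:,:,::-1]))
m=cv2.inRange(H,(8,190,120),(20,255,255));m[:200]=0;m[:,:150]=0;m[:,250:]=0
vs,us=np.where(m>0);P=dep("top",us,vs,d);P=P[np.abs(P[:,2]-.085)<.04];x=(P[:,:2]-[.4831,.276])@[np.cos(-.24),np.sin(-.24)];print(np.polyfit(x,P[:,2],1))
print(np.max(np.abs(bot.read_state()['joint_vel'])))
print(bot.finish_job())
```

```text
[0.50481965 0.11144245]
0.027896143307911007
the job is handed in; nothing more can be done
None
```

The tub is open, the price bar is set, and I handed the job in at about 13 s of the 72 s allowed.

- **Cover:** I pressed the orange tab down with closed fingers until it stopped moving, with the wrist force peaking at about 27 N. After I let go, the tab sloped down at 0.48 and then 0.50 in two depth checks, against 0.483 expected at the stop. The robot stayed clear of the pane in every picture I took.
- **Price bar:** I gripped it by its ends, lifted it, rolled it 60° and set it back on the slate. I placed it about 15 mm further from the pit dish, so the fingers had room to open. The green flat now faces up at z = 0.048 m, the height expected for the bar lying flat. The tilt readings from the two cameras were small (under 0.09) and opposite in sign, which I took as depth noise.
- **Everything else:** in the last pictures the pit dish, jar, spoon and look-alike bars are where they started. The arm was touching nothing when I handed in.

No check failed.

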